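Size a bisque lid in the sizing board

TASK

Find the size of the clay lid that stands on the round teal mat: lift it by its lug and try its spigot in the sizing board, hole by hole from the smallest upward, setting it level on each hole with a light press and feeling about for the way in before you go on to the next. Leave it in the first hole that takes the spigot, sitting level with its collar down on the board, and let go; it must never go into a larger, slack hole. Bisque chips, so do not press hard on the board, and leave the other two lids, the pots, the bottles and the brush where they are.

Things in the scene. Friction and masses are not known exactly. Their poses are not given: they have to be found in the camera images.
- lid_a_lug (a point): mid-lug of one of three bisque lids, alike from above: round pale plate 64 mm wide, 6 thick; on it an upright lug 34 long (x), 12 thick (y), 26 high; under it a collar 5 high, under that a spigot 8 high. Spigot 35.6, 40.6 or 45.6 wide (another for each lid, not known which), collar 3.8 wider. Point half-way up the lug, 13 above the plate's top. 60 to 130 g. Stands on its spigot, on teal mat or ware board
- lid_a_foot (a point): centre of the underside of the spigot of the same lid, 32 mm below the mid-lug point
- lid_b_lug (a point): mid-lug of one of three bisque lids, alike from above: round pale plate 64 mm wide, 6 thick; on it an upright lug 34 long (x), 12 thick (y), 26 high; under it a collar 5 high, under that a spigot 8 high. Spigot 35.6, 40.6 or 45.6 wide (another for each lid, not known which), collar 3.8 wider. Point half-way up the lug, 13 above the plate's top. 60 to 130 g. Stands on its spigot, on teal mat or ware board
- lid_b_foot (a point): centre of the underside of the spigot of the same lid, 32 mm below the mid-lug point
- lid_c_lug (a point): mid-lug of one of three bisque lids, alike from above: round pale plate 64 mm wide, 6 thick; on it an upright lug 34 long (x), 12 thick (y), 26 high; under it a collar 5 high, under that a spigot 8 high. Spigot 35.6, 40.6 or 45.6 wide (another for each lid, not known which), collar 3.8 wider. Point half-way up the lug, 13 above the plate's top. 60 to 130 g. Stands on its spigot, on teal mat or ware board
- lid_c_foot (a point): centre of the underside of the spigot of the same lid, 32 mm below the mid-lug point
- mat: round teal rubber mat, 100 mm across, 8 mm thick, fixed; the lid to be sized stands near its middle. Origin at the centre of its underside, on the table
- ware_board: plywood ware board 220 x 100 x 8 mm, fixed; the other two lids stand on it and stay there. Origin at the centre of its underside
- gauge: sizing board: pale beech block 356 mm long (x), 84 wide (y), 24 thick, screwed down; five round holes in a row, 68 apart, 16 deep, growing towards +x, marked with 1 to 5 blue dots. Refused by a hole, a lid stands on its spigot; in its own hole it drops 8 and rests on its collar; in the next larger one it drops up to 13 with slack. Over about 40 N on the board chips bisque. Origin: centre of underside
- size1 (a point): centre of the mouth of the first and smallest hole of the sizing board, 32 mm across, level with the board's top. A spigot fits its own hole with 1.4 mm to spare on the diameter; the hole before is 3.6 mm too small for it
- size2 (a point): centre of the mouth of the second hole of the sizing board, 37 mm across, level with the board's top. A spigot fits its own hole with 1.4 mm to spare on the diameter; the hole before is 3.6 mm too small for it
- size3 (a point): centre of the mouth of the third hole of the sizing board, 42 mm across, level with the board's top. A spigot fits its own hole with 1.4 mm to spare on the diameter; the hole before is 3.6 mm too small for it
- size4 (a point): centre of the mouth of the fourth hole of the sizing board, 47 mm across, level with the board's top. A spigot fits its own hole with 1.4 mm to spare on the diameter; the hole before is 3.6 mm too small for it
- size5 (a point): centre of the mouth of the fifth and largest hole of the sizing board, 52 mm across, level with the board's top. A spigot fits its own hole with 1.4 mm to spare on the diameter; the hole before is 3.6 mm too small for it
- tumbler_ochre: ochre tumbler, 68 mm across, 100 mm high, loose; origin at the centre of its underside
- jar_sage: sage-green open jar, 80 mm across, 85 mm high, loose; origin at the centre of its underside
- paint_pink: pink paint bottle with white cap, 52 mm across, 156 mm high, loose; origin at the centre of its underside
- paint_blue: blue paint bottle with white cap, 52 mm across, 156 mm high, loose; origin at the centre of its underside
- cup: sage-green handled cup, 82 mm across, 62 mm high, loose; origin at the centre of its underside
- brush_mid (a point): middle of a dark paint brush 185 mm long (along x), 10 mm thick, lying loose on the table

How it is judged (in metres and radians):
On the way, in this order (a step that is already met when the one before it is completed fails the run):
1. the lid from the teal mat rests squarely on the smallest hole with a light press (centre within 8 mm of the hole's, more than 1 N), the other two lids unmoved (((horizontal distance between lid_a_foot and size1 below 0.008 m and contact force between lid_a and gauge above 1 N and angle between lid_a_foot's own z axis and vertical below 0.15 rad and distance of each of lid_b_lug, lid_c_lug from where it was at the start of the episode below 0.01 m and horizontal distance between each of lid_b_lug, lid_c_lug and mat above 0.1 m) or (horizontal distance between lid_b_foot and size1 below 0.008 m and contact force between lid_b and gauge above 1 N and angle between lid_b_foot's own z axis and vertical below 0.15 rad and distance of each of lid_a_lug, lid_c_lug from where it was at the start of the episode below 0.01 m and horizontal distance between each of lid_a_lug, lid_c_lug and mat above 0.1 m) or (horizontal distance between lid_c_foot and size1 below 0.008 m and contact force between lid_c and gauge above 1 N and angle between lid_c_foot's own z axis and vertical below 0.15 rad and distance of each of lid_a_lug, lid_b_lug from where it was at the start of the episode below 0.01 m and horizontal distance between each of lid_a_lug, lid_b_lug and mat above 0.1 m))), for 0.1 s.
2. then the same on the second hole (or down in it, if it fits) (((horizontal distance between lid_a_foot and size2 below 0.008 m and contact force between lid_a and gauge above 1 N and angle between lid_a_foot's own z axis and vertical below 0.15 rad and distance of each of lid_b_lug, lid_c_lug from where it was at the start of the episode below 0.01 m and horizontal distance between each of lid_b_lug, lid_c_lug and mat above 0.1 m) or (horizontal distance between lid_b_foot and size2 below 0.008 m and contact force between lid_b and gauge above 1 N and angle between lid_b_foot's own z axis and vertical below 0.15 rad and distance of each of lid_a_lug, lid_c_lug from where it was at the start of the episode below 0.01 m and horizontal distance between each of lid_a_lug, lid_c_lug and mat above 0.1 m) or (horizontal distance between lid_c_foot and size2 below 0.008 m and contact force between lid_c and gauge above 1 N and angle between lid_c_foot's own z axis and vertical below 0.15 rad and distance of each of lid_a_lug, lid_b_lug from where it was at the start of the episode below 0.01 m and horizontal distance between each of lid_a_lug, lid_b_lug and mat above 0.1 m))), for 0.1 s.
At the end, for the whole second after the job is handed in: the lid that stood on the teal mat sits in the first hole that takes its spigot, collar on the board: spigot 6.5 to 10 mm into the hole, centred within 1.15 mm (as it must be in its own hole), level within 0.05 rad, at rest and let go; the other two lids within 10 mm of where they were, off the mat ((((horizontal distance between lid_a_foot and size2 below 0.00115 m or horizontal distance between lid_a_foot and size3 below 0.00115 m or horizontal distance between lid_a_foot and size4 below 0.00115 m) and z of lid_a_foot in the frame of gauge between 0.014 and 0.0175 m and angle between lid_a_foot's own z axis and vertical below 0.05 rad and linear speed of lid_a below 0.02 m/s and contact force between the fingers and lid_a below 0.1 N and distance of each of lid_b_lug, lid_c_lug from where it was at the start of the episode below 0.01 m and horizontal distance between each of lid_b_lug, lid_c_lug and mat above 0.1 m) or ((horizontal distance between lid_b_foot and size2 below 0.00115 m or horizontal distance between lid_b_foot and size3 below 0.00115 m or horizontal distance between lid_b_foot and size4 below 0.00115 m) and z of lid_b_foot in the frame of gauge between 0.014 and 0.0175 m and angle between lid_b_foot's own z axis and vertical below 0.05 rad and linear speed of lid_b below 0.02 m/s and contact force between the fingers and lid_b below 0.1 N and distance of each of lid_a_lug, lid_c_lug from where it was at the start of the episode below 0.01 m and horizontal distance between each of lid_a_lug, lid_c_lug and mat above 0.1 m) or ((horizontal distance between lid_c_foot and size2 below 0.00115 m or horizontal distance between lid_c_foot and size3 below 0.00115 m or horizontal distance between lid_c_foot and size4 below 0.00115 m) and z of lid_c_foot in the frame of gauge between 0.014 and 0.0175 m and angle between lid_c_foot's own z axis and vertical below 0.05 rad and linear speed of lid_c below 0.02 m/s and contact force between the fingers and lid_c below 0.1 N and distance of each of lid_a_lug, lid_b_lug from where it was at the start of the episode below 0.01 m and horizontal distance between each of lid_a_lug, lid_b_lug and mat above 0.1 m))); the robot touches nothing.
It fails at once if a lid's spigot goes more than 4.5 mm into a hole so large that it stands over 1.8 mm off its centre ((z of lid_a_foot in the frame of gauge below 0.0195 m and (horizontal distance between lid_a_foot and size3 between 0.0018 and 0.015 m or horizontal distance between lid_a_foot and size4 between 0.0018 and 0.015 m or horizontal distance between lid_a_foot and size5 between 0.0018 and 0.015 m)) or (z of lid_b_foot in the frame of gauge below 0.0195 m and (horizontal distance between lid_b_foot and size3 between 0.0018 and 0.015 m or horizontal distance between lid_b_foot and size4 between 0.0018 and 0.015 m or horizontal distance between lid_b_foot and size5 between 0.0018 and 0.015 m)) or (z of lid_c_foot in the frame of gauge below 0.0195 m and (horizontal distance between lid_c_foot and size3 between 0.0018 and 0.015 m or horizontal distance between lid_c_foot and size4 between 0.0018 and 0.015 m or horizontal distance between lid_c_foot and size5 between 0.0018 and 0.015 m))).
It fails at once if a lid drops past its collar into a hole too large for it (more than 11 mm deep) ((z of lid_a_foot in the frame of gauge below 0.013 m and (horizontal distance between lid_a_foot and size3 below 0.015 m or horizontal distance between lid_a_foot and size4 below 0.015 m or horizontal distance between lid_a_foot and size5 below 0.015 m)) or (z of lid_b_foot in the frame of gauge below 0.013 m and (horizontal distance between lid_b_foot and size3 below 0.015 m or horizontal distance between lid_b_foot and size4 below 0.015 m or horizontal distance between lid_b_foot and size5 below 0.015 m)) or (z of lid_c_foot in the frame of gauge below 0.013 m and (horizontal distance between lid_c_foot and size3 below 0.015 m or horizontal distance between lid_c_foot and size4 below 0.015 m or horizontal distance between lid_c_foot and size5 below 0.015 m))).
It fails at once if a lid is pressed on the sizing board with more than 45 N (contact force between any of lid_a, lid_b, lid_c and gauge above 45 N).
It fails at once if a pot, bottle, cup or the brush is moved by more than 30 mm (distance of any of tumbler_ochre, jar_sage, paint_pink, paint_blue, cup, brush_mid from where it was at the start of the episode above 0.03 m).
It also fails if it takes over 64 s, if anything falls off the work surface, if the arm or the gripper's body presses on something with over 40 N, if the wrist force passes 120 N, or if a joint passes its speed limit or range.

ROBOT

A 7-joint arm with a two-finger parallel gripper is mounted at the origin on the work surface. World frame = base frame: x ahead of the robot, y to its left, z up, the work surface at z = 0. Lengths are in mm, angles in rad, forces in N, time in s.
With the tool pointing down it reaches from about 400 to 875 mm from the base axis. Payload 4.4 kg.
Tool frame: the origin (TCP) lies midway between the tips of the shut fingers; the grasp point (between the pads) lies 19 mm behind it (ctrl.pinch_z is the distance from the TCP to the grasp point, in mm); z points along the fingers, y is the line along which they close (so a half turn about z gives the same grasp; the last joint's range is limited). The gripper opens to 85 mm and grips with 20 to 120 N. Pads are 22 mm wide; open, the fingers measure 114 mm over their backs; the gripper's body (76 mm by 85 mm) begins 54 mm behind the grasp point. The pads swing forward as they close: fully open they stand 13 mm farther back than shut.
Start: joints at [1.094, 0.628, 0.038, 1.517, -0.027, 0.996, -0.02], TCP at [259.601, -595.924, 231.313] pointing down, gripper open.
Joint ranges: [-3.06, 3.06], [-0.37, 2.12], [-1.25, 1.32], [0.18, 2.47], [-1.1, 4.24], [0.23, 1.98], [-2.94, 2.94]. Speed limits (rad/s): [2.57, 2.57, 3.14, 3.14, 3.14, 3.14, 3.14].

INTERFACE

Orientations are given as [roll, pitch, yaw] about the fixed x, y, z axes, in that order (R = Rz(yaw) Ry(pitch) Rx(roll)).
In Python, from cell import read_state, cams, order, ctrl gives the robot as it stands.
- The arm moves only by the tool move_arm, never from a script. Its argument "targets" is text: rows parted by semicolons, each of 7 numbers parted by spaces: the gripper's target within -1 to 1 (fully open at 1, half-way at 0, shut at -1), then the shift along the tool's x, y, z in cm, then the turn, a rotation vector about the tool's x, y, z in degrees. A call has 1 to 5 rows; each row shifts and turns the commanded pose from where the row before left it, along the tool's axes as they then stand; what a row does not reach is not made up. A row lasts 1/12 s, in which the tool goes at most 41.7 mm and 7.16 degrees, less where a joint would pass 70% of its speed; a pose out of reach is approached as far as the arm can. A call with a gripper value outside its range is refused whole. The fingers move at their own pace and stop on an object; the grip force is fixed at half the most. Time passes only in rows, so rows that do not move let the fingers close. It gives the time, the measured TCP pose, the force, the opening and the grip force at its end, in the units of the state.
- read_state(): the state, without advancing time (a new reading comes with each control period).
- cams.get_image(name): name is "side" or "top"; returns a dict with "color" (400x640x3 uint8, red, green, blue), "fovy" (degrees; the focal length in pixels is half the picture's height over the tangent of half this angle, whatever the lens; pixels are square), "cx", "cy" (the principal point, pixels), "rvec" (rotation vector, rad) and "tvec" (3), from world to camera coordinates, as OpenCV has them. Camera axes: x right, y down, z forward; pixel columns grow to the right and rows downward; lengths in mm; the calibration is good to about 2 mm. A picture is of the moment at which its call begins. There is no depth.
- order.finish_job(): hands the job in; it is judged then, once.
The state is a dict: "clock": time; "qpos": joint angles; "qd": joint speeds; "tau": joint torques, N m; "eef_pos": TCP position; "tool_rot": TCP orientation; "force": force on the tool from outside, world axes, zero at the start; "torque": the same for the moment, N m; "width": finger opening in mm; "gripper_force": force on a finger pad.
Only numpy, scipy, OpenCV 4.12 (cv2) and the standard library are available. Lean on these libraries where they do the work, as an engineer would, in place of code of your own. Each camera call takes 0.05 s, during which the arm holds its last target. There are 200 camera calls.

## Working session

There is one attempt and no reset: what is moved stays moved. The work goes in short steps, Python scripts to look and compute and a tool call to move; the robot and the scene stay as the last step left them, time stands still between calls to the robot, and variables do not carry over. Pictures are saved under pics/ and viewed, at most 10 in all, crops included, and the job is handed in when it is done.

Besides the shell and the picture viewer there is one more tool, called by a JSON object that holds its "op" and its "data", one argument or row to a line. move_arm: Moves the arm, as the interface text tells. Its arguments: {"type":"object","properties":{"targets":{"type":"string"}},"required":["targets"]}

```bash
ls; mkdir -p pics; python3 - <<'E'
from cell import read_state, cams
import cv2
s=read_state();print(s)
for n in("top","side"):
    g=cams.get_image(n);cv2.imwrite(f"pics/{n}0.png",g["color"][:,:,::-1]);print(n,{k:v for k,v in g.items() if k!="color"})
E
```

```text
pics
{'clock': 0.0, 'qpos': array([ 1.09421405,  0.62933802,  0.03843673,  1.51838704, -0.02700823,
        0.99630602, -0.01999331]), 'qd': array([ 1.17069986e-03,  8.36645462e-04, -5.87570798e-04, -3.40356255e-04,
        7.54483987e-05,  4.57773589e-04,  3.70722981e-04]), 'tau': array([-2.59462655e-05, -5.63395321e+01,  1.22622907e+00, -1.93446493e+01,
        1.09817268e-02,  1.06468366e-02,  2.57243306e-05]), 'eef_pos': array([ 259.33864442, -595.32725959,  230.38816493]), 'tool_rot': array([-3.13967205e+00,  1.54533258e-05,  4.10788293e-01]), 'force': array([ 0.65889894, -0.44244666,  0.24792663]), 'torque': array([-0.00106142,  0.00113076,  0.04763602]), 'gripper_force': 0.0, 'width': 85.83448689805623}
top {'fovy': 47.71695044629208, 'cx': 321.3004386677036, 'cy': 205.0890160323314, 'rvec': array([ 2.17260876, -2.17405258,  0.07830847]), 'tvec': array([ -68.30180217,  536.8898347 , 1165.22558873])}
side {'fovy': 52.383465141672204, 'cx': 312.64946692492083, 'cy': 202.99166495741235, 'rvec': array([ 0.50605864, -2.54849352,  1.37190466]), 'tvec': array([476.34613371, 202.16616144, 800.17248986])}
```

View pics/top0.png

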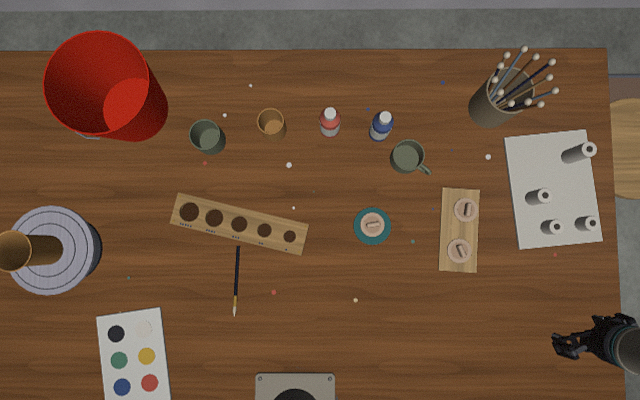

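View pics/side0.png

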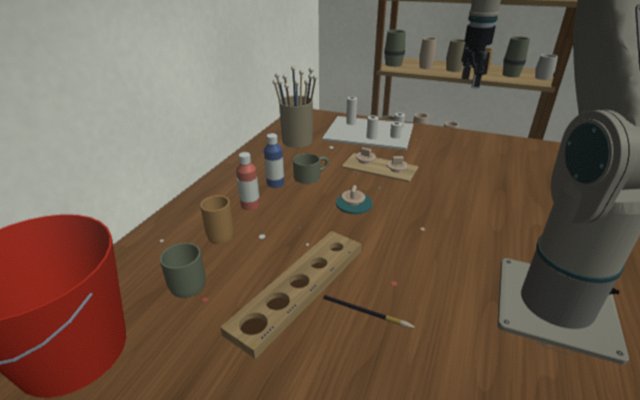

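Top view: mat with lid at about (373,226), holes 1 to 5 from (290,237) to (189,212), other lids at (466,210) and (459,250). Next come enlarged crops of the board and the lid.

```bash
cat > h.py <<'E'
import numpy as np, cv2
from cell import read_state, cams, order, ctrl
def cam(g):
    f=g["color"].shape[0]/2/np.tan(np.radians(g["fovy"])/2)
    K=np.array([[f,0,g["cx"]],[0,f,g["cy"]],[0,0,1.]])
    return K,cv2.Rodrigues(np.array(g["rvec"]))[0],np.array(g["tvec"])
def ray(g,uv,z):
    K,R,t=cam(g); d=R.T@np.linalg.solve(K,[uv[0],uv[1],1.]); c=-R.T@t
    return c+d*(z-c[2])/d[2]
def proj(g,p):
    K,R,t=cam(g); return cv2.projectPoints(np.array(p,float).reshape(-1,1,3),cv2.Rodrigues(R)[0],t,K,None)[0][:,0]
E
python3 - <<'E'
from h import *
ims=[cams.get_image("top") for _ in range(6)]
g=ims[0]; m=np.mean([i["color"] for i in ims],0).astype(np.uint8)
gs=[cams.get_image("side") for _ in range(6)]; ms=np.mean([i["color"] for i in gs],0).astype(np.uint8)
np.savez("avg.npz",top=m,side=ms)
a=cv2.resize(m[180:260,160:320],None,fx=5,fy=5,interpolation=cv2.INTER_CUBIC)
b=cv2.resize(m[200:250,345:400],None,fx=7,fy=7,interpolation=cv2.INTER_CUBIC)[:, :385]
c=cv2.resize(ms[175:225,325:382],None,fx=7,fy=7,interpolation=cv2.INTER_CUBIC)
cv2.imwrite("pics/board.png",a[:,:,::-1])
cv2.imwrite("pics/lid.png",np.hstack([b,c])[:,:,::-1])
E
```

```text
(no output)
```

View pics/board.png

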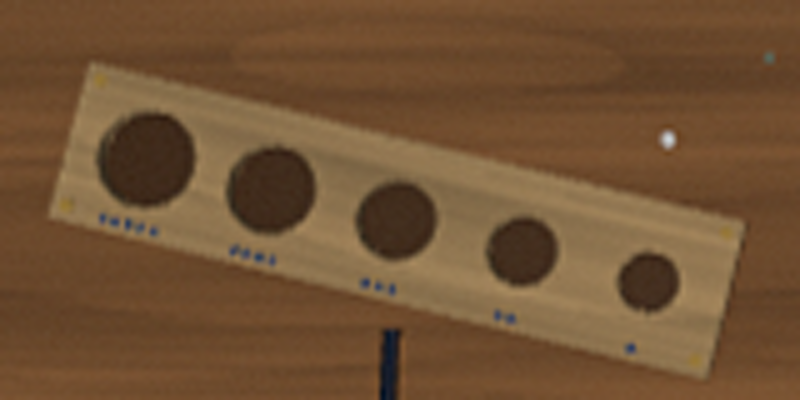

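View pics/lid.png

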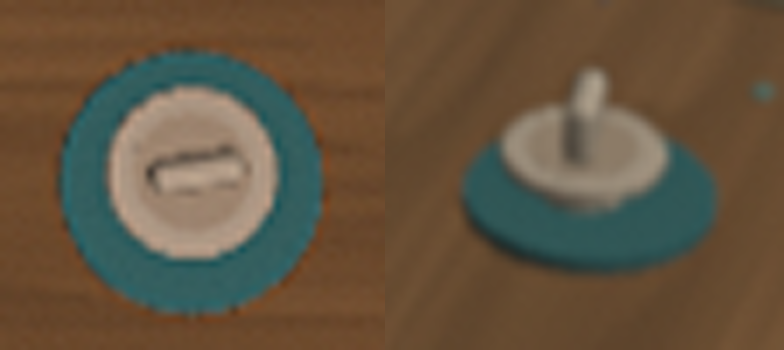

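The board crop shows hole mouths 1 to 5 at crop (648,281), (522,251), (396,220), (271,190) and (146,159). The lid crop shows the plate at about (192,172), with the lug tilted about 10° from the image horizontal. Now to turn these into world positions.

```bash
cat >> h.py <<'E'
def holes(g,im,guess):
    # subpixel dark hole blobs -> world at z=24, fitted to five points 68 apart
    S=8; G=cv2.resize(im,None,fx=S,fy=S,interpolation=cv2.INTER_CUBIC)[:,:,0].astype(np.uint8)
    out=[]
    for i,(u,v) in enumerate(guess):
        r=13*S; x,y=int(u*S),int(v*S); c=G[y-r:y+r,x-r:x+r]
        th,b=cv2.threshold(cv2.GaussianBlur(c,(5,5),0),0,255,cv2.THRESH_BINARY_INV|cv2.THRESH_OTSU)
        n,l,st,ce=cv2.connectedComponentsWithStats(b); k=l[r,r]
        cn=max(cv2.findContours((l==k).astype(np.uint8),0,1)[0],key=len)
        e=cv2.fitEllipse(cn)
        out.append([(e[0][0]+x-r+.5)/S-.5,(e[0][1]+y-r+.5)/S-.5,e[1][0]/S,e[1][1]/S])
    return np.array(out)
def platefit(g,im,uv,r=14,S=8):
    # pale plate blob: convex hull ellipse
    u,v=uv; x,y=int(u),int(v); c=cv2.resize(im[y-r:y+r+1,x-r:x+r+1],None,fx=S,fy=S,interpolation=cv2.INTER_CUBIC)
    R=c[:,:,0].astype(np.uint8)
    th,b=cv2.threshold(R,0,255,cv2.THRESH_BINARY|cv2.THRESH_OTSU)
    cn=max(cv2.findContours(b,0,1)[0],key=cv2.contourArea)
    e=cv2.fitEllipse(cv2.convexHull(cn))
    return (e[0][0]+.5)/S-.5+x-r,(e[0][1]+.5)/S-.5+y-r,e[1][0]/S,e[1][1]/S
E
python3 - <<'E'
from h import *
g=cams.get_image("top"); d=np.load("avg.npz"); m=d["top"]
K,R,t=cam(g); print("cam",-R.T@t, K[0,0])
H=holes(g,m,[(160+a/5,180+b/5) for a,b in [(648,281),(522,251),(396,220),(271,190),(146,159)]])
P=np.array([ray(g,h[:2],24) for h in H])[:,:2]
print(H.round(2)); print(P.round(1), np.linalg.norm(np.diff(P,axis=0),axis=1))
s=(np.arange(5)-2)*68.; dr=(s[:,None]*(P-P.mean(0))).sum(0); dr/=np.linalg.norm(dr)
F=P.mean(0)+s[:,None]*dr; print("fit",F.round(2),"yaw",np.arctan2(dr[1],dr[0]),"res",(P-F).round(2))
pl=platefit(g,m,(345+192/7,200+172/7)); print("plate",np.round(pl,2),ray(g,pl[:2],27).round(1))
C=[(92,63),(745,222),(707,378),(50,215)]
print("corners",np.array([ray(g,(160+a/5,180+b/5),24) for a,b in C]).round(1).tolist())
for q in [(160,192),(247,178),(240,153),(155,170)]: print(ray(g,(345+q[0]/7,200+q[1]/7),53).round(1))
s_=cams.get_image("side"); cc=(325+(585-385)/7,175+150/7); 
print("side proj plate->",proj(s_,list(ray(g,pl[:2],27))), "seen",cc)
E
```

```text
cam [ 437.91624214  -82.14448521 1205.05109926] 452.21018135404455
[[289.2  235.99  11.91  12.32]
 [263.94 229.78  13.8   14.4 ]
 [238.81 223.58  15.59  16.28]
 [213.78 217.53  17.22  18.29]
 [188.82 211.48  18.81  19.98]]
[[455.9  15.1]
 [472.1  81.2]
 [488.4 147.3]
 [504.3 213.3]
 [520.2 279.3]] [68.1084297  68.0103969  67.91311269 67.93640543]
fit [[456.01  15.09]
 [472.09  81.17]
 [488.17 147.24]
 [504.25 213.31]
 [520.34 279.38]] yaw 1.3320255651750728 res [[-0.1  -0.02]
 [ 0.02  0.06]
 [ 0.19  0.03]
 [ 0.02 -0.02]
 [-0.12 -0.05]]
plate [371.94 224.26  24.29  24.79] [ 486.2 -200.5   27. ]
corners [[570.2, 308.1, 24.0], [486.1, -36.5, 24.0], [405.0, -17.0, 24.0], [490.0, 328.1, 24.0]]
[ 477.1 -187.4   53. ]
[ 482.2 -219.    53. ]
[ 491.3 -216.6   53. ]
[ 485.1 -185.7   53. ]
side proj plate-> [[351.9389119  195.41687098]] seen (353.57142857142856, 196.42857142857142)
```

{"op": "move_arm", "data": {
  "targets": "0 0 0 0 0 0 -7; 0 0 0 0 0 0 -7; 0 0 0 0 0 0 -7; 0 0 0 0 0 0 -7; 0 0 0 0 0 0 -7"
}}

```text
clock: 1.22
eef_pos: [259.6, -596.0, 231.4]
tool_rot: [3.142, 0.0, 1.028]
force: [-0.1, -0.2, 0.5]
width: 42.7
gripper_force: 0.0
```

{"op": "move_arm", "data": {
  "targets": "0 0 0 0 0 0 -7; 0 0 0 0 0 0 -7; 0 0 0 0 0 0 -7; 0 0 0 0 0 0 -7; 0 0 0 0 0 0 -7"
}}

```text
clock: 1.63
eef_pos: [259.5, -596.0, 231.4]
tool_rot: [-3.142, 0.0, 1.638]
force: [-0.5, -1.1, 0.7]
width: 42.5
gripper_force: 0.0
```

{"op": "move_arm", "data": {
  "targets": "0 0 0 0 0 0 -6.7; 0 0 0 0 0 0 0"
}}

```text
clock: 1.8
eef_pos: [259.3, -596.0, 231.2]
tool_rot: [3.141, -0.0, 1.752]
force: [-0.6, -0.4, 0.2]
width: 42.4
gripper_force: 0.0
```

```bash
cat >> h.py <<'E'
from scipy.spatial.transform import Rotation as Ro
def go(p,yaw=None):
    # shift in tool axes (cm) and turn (deg) to reach world TCP p, pointing down with yaw deg
    s=read_state(); R=Ro.from_euler("xyz",s["tool_rot"])
    print("t %.2f"%s["clock"],"tcp",s["eef_pos"].round(2),"rpy",np.degrees(s["tool_rot"]).round(2),"F",s["force"].round(2),"w",round(s["width"],1),"gf",round(s["gripper_force"],1))
    print("shift cm",(R.inv().apply(np.array(p)-s["eef_pos"])/10).round(3))
    if yaw is not None: print("turn",(R.inv()*Ro.from_euler("xyz",[180,0,yaw],degrees=True)).as_rotvec(degrees=True).round(2))
E
python3 -c "
from h import *
go([486.2,-200.5,90],100.25)"
```

```text
t 1.80 tcp [ 259.33 -596.01  231.24] rpy [ 1.7998e+02 -1.0000e-02  1.0038e+02] F [-0.61 -0.36  0.18] w 42.4 gf 0.0
shift cm [34.813 29.438 14.142]
turn [ 0.02 -0.01  0.13]
```

{"op": "move_arm", "data": {
  "targets": "0 2.9 2.45 0.5 0 0 0; 0 2.9 2.45 0.5 0 0 0; 0 2.9 2.45 0.5 0 0 0; 0 2.9 2.45 1 0 0 0; 0 2.9 2.45 1 0 0 0"
}}

```text
clock: 2.22
eef_pos: [355.1, -430.3, 196.5]
tool_rot: [3.141, 0.001, 1.745]
force: [1.2, -0.6, -0.5]
width: 42.6
gripper_force: 0.0
```

{"op": "move_arm", "data": {
  "targets": "0 2.9 2.45 1 0 0 0; 0 2.9 2.45 1 0 0 0; 0 2.9 2.45 1 0 0 0; 0 2.9 2.45 1 0 0 0; 0 2.9 2.45 1 0 0 0"
}}

```text
clock: 2.63
eef_pos: [449.9, -265.7, 146.1]
tool_rot: [3.141, 0.001, 1.745]
force: [1.1, -0.7, -0.1]
width: 42.5
gripper_force: 0.0
```

{"op": "move_arm", "data": {
  "targets": "0 2.9 2.45 1 0 0 0; 0 2.9 2.45 1 0 0 0; 0 0 0 0 0 0 0; 0 0 0 0 0 0 0"
}}

```text
clock: 2.97
eef_pos: [488.4, -198.1, 126.0]
tool_rot: [3.141, -0.001, 1.753]
force: [-0.2, -0.2, 0.1]
width: 42.5
gripper_force: 0.0
```

```bash
python3 - <<'E'
from h import *
go([486.2,-200.5,30],100.25)
g=cams.get_image("top");s=cams.get_image("side");print(read_state()["qpos"].round(2))
x,y=int(proj(g,[486,-200,40])[0][0]),215
a=cv2.resize(g["color"][185:250,340:405],None,fx=6,fy=6,interpolation=cv2.INTER_CUBIC)
b=cv2.resize(s["color"][145:210,320:385],None,fx=6,fy=6,interpolation=cv2.INTER_CUBIC)
cv2.imwrite("pics/above.png",np.hstack([a,b])[:,:,::-1])
print("tcp px",proj(g,read_state()["eef_pos"]),proj(s,read_state()["eef_pos"]))
E
```

```text
t 2.97 tcp [ 488.41 -198.12  126.01] rpy [ 1.7999e+02 -6.0000e-02  1.0041e+02] F [-0.24 -0.19  0.14] w 42.5 gf 0.0
shift cm [-0.204 -0.263  9.601]
turn [ 0.01 -0.06  0.16]
[ 0.51  0.61 -0.26  1.95  0.27  0.61  0.25]
tcp px [[376.7996357  222.31870361]] [[353.35784008 162.43157069]]
```

View pics/above.png

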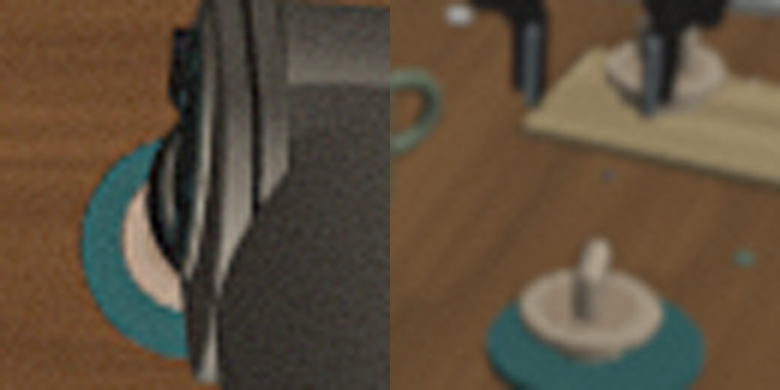

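The picture shows the fingers at side px about (343,162) and (364,164), with their midpoint on the projected TCP, so the side camera agrees with the robot. The arm hides the lid from the top camera. Going down to grasp.

{"op": "move_arm", "data": {
  "targets": "0 -0.2 -0.26 2.5 0 0 0; 0 0 0 2.5 0 0 0; 0 0 0 2.3 0 0 0; 0 0 0 1.6 0 0 0; 0 0 0 0.7 0 0 0"
}}

```text
clock: 3.48
eef_pos: [482.8, -205.7, 28.7]
tool_rot: [-3.139, -0.0, 1.745]
force: [-0.3, 0.5, -0.3]
width: 42.6
gripper_force: 0.0
```

{"op": "move_arm", "data": {
  "targets": "0 0 0 0 0 0 0; -1 0 0 0 0 0 0; -1 0 0 0 0 0 0; -1 0 0 0 0 0 0; -1 0 0 0 0 0 0"
}}

```text
clock: 3.9
eef_pos: [485.8, -204.5, 31.6]
tool_rot: [3.139, 0.002, 1.749]
force: [0.5, -0.5, 6.1]
width: 10.8
gripper_force: 60.5
```

{"op": "move_arm", "data": {
  "targets": "-1 0 0 0 0 0 0; -1 0 0 0 0 0 0; -1 0 0 0 0 0 0"
}}

```text
clock: 4.15
eef_pos: [485.8, -204.5, 31.6]
tool_rot: [3.14, 0.002, 1.749]
force: [-0.8, -1.1, 7.1]
width: 10.6
gripper_force: 60.8
```

{"op": "move_arm", "data": {
  "targets": "-1 0 0 -0.3 0 0 0; -1 0 0 -1 0 0 0; -1 0 0 -2 0 0 0; -1 0 0 -2 0 0 0; -1 0 0 -1.7 0 0 0"
}}

```text
clock: 4.57
eef_pos: [484.9, -203.4, 102.0]
tool_rot: [3.141, -0.0, 1.75]
force: [-0.2, -0.5, -0.3]
width: 10.7
gripper_force: 59.7
```

{"op": "move_arm", "data": {
  "targets": "-1 0 0 0 0 0 5; -1 0 0 0 0 0 7; -1 0 0 0 0 0 7; -1 0 0 0 0 0 5; -1 0 0 0 0 0 0"
}}

```text
clock: 4.98
eef_pos: [484.9, -203.3, 101.1]
tool_rot: [3.141, 0.0, 1.329]
force: [-0.6, -0.1, -0.8]
width: 10.5
gripper_force: 59.7
```

```bash
python3 - <<'E'
from h import *
go([456,15.1,110],76.32)
g=cams.get_image("top");s=cams.get_image("side")
p=read_state()["eef_pos"]-[0,0,4.6]; u=proj(s,p)[0]; v=proj(g,p)[0]; print(u,v)
x,y=u.astype(int); b=cv2.resize(s["color"][y-30:y+30,x-30:x+30],None,fx=9,fy=9,interpolation=cv2.INTER_CUBIC)
cv2.imwrite("pics/held.png",b[:,:,::-1]); print("crop org",x-30,y-30)
E
```

```text
t 4.98 tcp [ 484.88 -203.34  101.1 ] rpy [1.7998e+02 1.0000e-02 7.6130e+01] F [-0.64 -0.09 -0.75] w 10.5 gf 59.7
shift cm [20.515 -8.04  -0.895]
turn [ 0.02  0.01 -0.19]
[353.73372808 172.60795619] [375.96645295 223.62844357]
crop org 323 142
```

View pics/held.png

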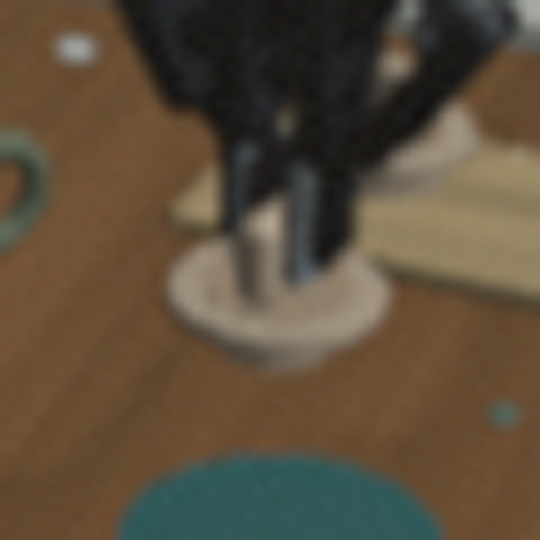

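The lid hangs level in the grip. The plate spans crop u 167 to 391, or side px 341.1 to 366.0. I'll work out its offset from the TCP along the lug.

```bash
python3 - <<'E'
from h import *
s=cams.get_image("side"); st=read_state(); p=st["eef_pos"]; R=Ro.from_euler("xyz",st["tool_rot"]).as_matrix()
K,Rc,t=cam(s); print("cam",-Rc.T@t,p, "t",st["clock"])
for ax in np.eye(3): print(ax,(proj(s,p+ax*10)-proj(s,p))[0]/10)
a=np.linspace(0,2*np.pi,200)
for o in (0,2,4,6):
    for d in (3,4.6,6):
        c=p+R[:,0]*o-[0,0,d]
        q=np.vstack([proj(s,np.c_[c[0]+32*np.cos(a),c[1]+32*np.sin(a),np.full(200,c[2]-h)]) for h in (0,6)])
        print(o,d,q.min(0).round(1),q.max(0).round(1))
E
```

```text
cam [211.7090787  696.3332074  615.10335695] [ 484.90773356 -203.44565711  100.67510266] t 5.1333
[1. 0. 0.] [-0.36390579 -0.06677719]
[0. 1. 0.] [-0.12033334  0.17319262]
[0. 0. 1.] [ 0.01516517 -0.33806079]
0 3 [341.5 166.3] [366.1 180.2]
0 4.6 [341.5 166.9] [366.  180.8]
0 6 [341.4 167.3] [366.  181.2]
2 3 [341.1 166.6] [365.7 180.5]
2 4.6 [341.  167.1] [365.7 181.1]
2 6 [341.  167.6] [365.6 181.6]
4 3 [340.6 166.9] [365.3 180.9]
4 4.6 [340.6 167.4] [365.3 181.4]
4 6 [340.6 167.9] [365.2 181.9]
6 3 [340.2 167.2] [364.9 181.2]
6 4.6 [340.2 167.7] [364.9 181.7]
6 6 [340.2 168.2] [364.8 182.2]
```

{"op": "move_arm", "data": {
  "targets": "-1 2 -0.8 0 0 0 0; -1 3.7 -1.5 0 0 0 -0.2; -1 3.7 -1.5 0 0 0 0; -1 3.7 -1.5 0 0 0 0; -1 3.7 -1.5 0 0 0 0"
}}

```text
clock: 5.55
eef_pos: [457.9, -22.9, 100.4]
tool_rot: [-3.142, -0.001, 1.335]
force: [0.9, 0.8, -0.6]
width: 10.5
gripper_force: 59.7
```

{"op": "move_arm", "data": {
  "targets": "-1 2.2 -0.8 1 0 0 0; -1 1.3 -0.44 1 0 0 0; -1 0 0 1.5 0 0 0; -1 0 0 0.8 0 0 0; -1 0 0 0 0 0 0"
}}

```text
clock: 5.97
eef_pos: [453.5, 12.5, 56.1]
tool_rot: [-3.139, 0.001, 1.335]
force: [-0.7, 0.8, -0.3]
width: 10.5
gripper_force: 59.7
```

```bash
python3 - <<'E'
from h import *
from scipy.optimize import least_squares
go([456,15.1,60],76.32)
g=cams.get_image("top"); m=np.load("avg.npz")["top"].astype(float)
# rim fit: per-angle edge from mouth centre, right side only, radius known
H0=np.array([[456.01,15.09],[472.09,81.17],[488.17,147.24],[504.25,213.31],[520.34,279.38]]); out=[]
I=m[:,:,0].astype(np.float32)
for c0,r in zip(H0,[16,18.5,21,23.5,26]):
    pts=[]
    for a in np.radians(np.arange(-150,-29,4)):   # -y side (image right)
        rr=np.arange(r-7,r+7,.2); w=np.c_[c0[0]+rr*np.cos(a),c0[1]+rr*np.sin(a),np.full(len(rr),24)]
        q=proj(g,w).astype(np.float32); v=cv2.remap(I,q[:,0],q[:,1],cv2.INTER_CUBIC)[:,0]
        lo,hi=v[:10].mean(),v[-12:].mean(); k=np.argmax(v>(lo+hi)/2); pts.append(w[k,:2])
    pts=np.array(pts)
    f=least_squares(lambda c:np.hypot(*(pts-c).T)-r,c0); f2=least_squares(lambda c:np.hypot(*(pts-c[:2]).T)-c[2],[*c0,r])
    out.append(f.x); print(f.x.round(2),"rms",np.sqrt(np.mean(f.fun**2)).round(2),"free",f2.x.round(2))
P=np.array(out); s=(np.arange(5)-2)*68.; dr=(s[:,None]*(P-P.mean(0))).sum(0); dr/=np.linalg.norm(dr)
F=P.mean(0)+s[:,None]*dr; print(F.round(2).tolist(),(P-F).round(2).tolist(),np.degrees(np.arctan2(dr[1],dr[0])))
E
```

```text
t 5.97 tcp [453.52  12.47  56.1 ] rpy [-1.7984e+02  5.0000e-02  7.6510e+01] F [-0.72  0.83 -0.33] w 10.5 gf 59.7
shift cm [ 0.313  0.178 -0.391]
turn [-0.16  0.05  0.19]
[456.21  14.92] rms 0.16 free [456.21  14.33  15.5 ]
[472.23  80.99] rms 0.16 free [472.23  80.66  18.22]
[488.34 147.17] rms 0.17 free [488.34 146.78  20.67]
[504.87 213.25] rms 0.16 free [504.87 213.48  23.7 ]
[520.72 279.48] rms 0.18 free [520.73 279.69  26.18]
[[456.18, 15.05], [472.33, 81.11], [488.47, 147.16], [504.62, 213.22], [520.76, 279.27]] [[0.03, -0.13], [-0.1, -0.12], [-0.14, 0.01], [0.25, 0.03], [-0.04, 0.21]] 76.26504161041612
```

{"op": "move_arm", "data": {
  "targets": "-1 0.05 0.2 0.3 0 0 0; -1 0 0 0.3 0 0 0; -1 0 0 0.1 0 0 0; -1 0 0 0.1 0 0 0; -1 0 0 0 0 0 0"
}}

```text
clock: 6.43
eef_pos: [456.6, 12.3, 49.4]
tool_rot: [3.141, -0.0, 1.334]
force: [0.0, -0.8, -1.2]
width: 10.7
gripper_force: 59.7
```

{"op": "move_arm", "data": {
  "targets": "-1 0 0 0.05 0 0 0; -1 0 0 0.05 0 0 0"
}}

```text
clock: 6.6
eef_pos: [456.7, 12.6, 48.5]
tool_rot: [3.141, -0.0, 1.334]
force: [1.1, 0.4, -0.1]
width: 10.8
gripper_force: 59.7
```

{"op": "move_arm", "data": {
  "targets": "-1 0 0 0.05 0 0 0; -1 0 0 0.05 0 0 0"
}}

```text
clock: 6.77
eef_pos: [456.7, 12.6, 47.6]
tool_rot: [3.141, 0.0, 1.334]
force: [-2.0, -0.3, 11.6]
width: 10.7
gripper_force: 61.4
```

{"op": "move_arm", "data": {
  "targets": "-1 0 0 0.05 0 0 0; -1 0 0 0 0 0 0"
}}

```text
clock: 6.93
eef_pos: [456.6, 12.6, 47.6]
tool_rot: [3.141, -0.0, 1.334]
force: [-2.6, 1.0, 9.3]
width: 10.9
gripper_force: 61.2
```

{"op": "move_arm", "data": {
  "targets": "-1 0.1 0 0 0 0 0; -1 -0.2 0 0 0 0 0; -1 0.1 0.1 0 0 0 0; -1 0 -0.2 0 0 0 0; -1 0 0.1 0 0 0 0"
}}

```text
clock: 7.35
eef_pos: [456.6, 12.5, 47.6]
tool_rot: [3.141, 0.0, 1.334]
force: [-3.5, 0.4, 11.7]
width: 10.3
gripper_force: 61.3
```

{"op": "move_arm", "data": {
  "targets": "-1 0 0 -0.05 0 0 0; 0 0 0 0 0 0 0; 0 0 0 0 0 0 0; 0 0 0 0 0 0 0; 0 0 0 0 0 0 0"
}}

```text
clock: 7.77
eef_pos: [456.6, 12.6, 47.2]
tool_rot: [-3.141, 0.0, 1.334]
force: [-0.1, -0.1, -0.3]
width: 42.9
gripper_force: 0.0
```

{"op": "move_arm", "data": {
  "targets": "0 0 0 -1 0 0 0; 0 0 0 -2.5 0 0 0; 0 0 0 -3 0 0 0; 0 -4 0 -1 0 0 0; 0 -4 0 0 0 0 0"
}}

```text
clock: 8.18
eef_pos: [440.5, -63.8, 124.7]
tool_rot: [3.135, -0.002, 1.341]
force: [0.9, -1.2, -0.8]
width: 42.8
gripper_force: 0.0
```

{"op": "move_arm", "data": {
  "targets": "0 -4 0 0 0 0 0; 0 -4 0 0 0 0 0; 0 0 0 0 0 0 0"
}}

```text
clock: 8.43
eef_pos: [415.8, -152.0, 122.3]
tool_rot: [-3.141, 0.005, 1.32]
force: [0.1, -0.9, -0.6]
width: 42.8
gripper_force: 0.0
```

```bash
python3 - <<'E'
from h import *
s=read_state();print(s["clock"],s["eef_pos"].round(2))
ims=[cams.get_image("top") for _ in range(3)]; g=ims[0]; m=np.mean([i["color"] for i in ims],0).astype(np.uint8)
cv2.imwrite("pics/on1.png",cv2.resize(m[180:270,240:360],None,fx=6,fy=6,interpolation=cv2.INTER_CUBIC)[:,:,::-1])
E
```

```text
8.4333 [ 415.81 -152.04  122.3 ]
```

View pics/on1.png

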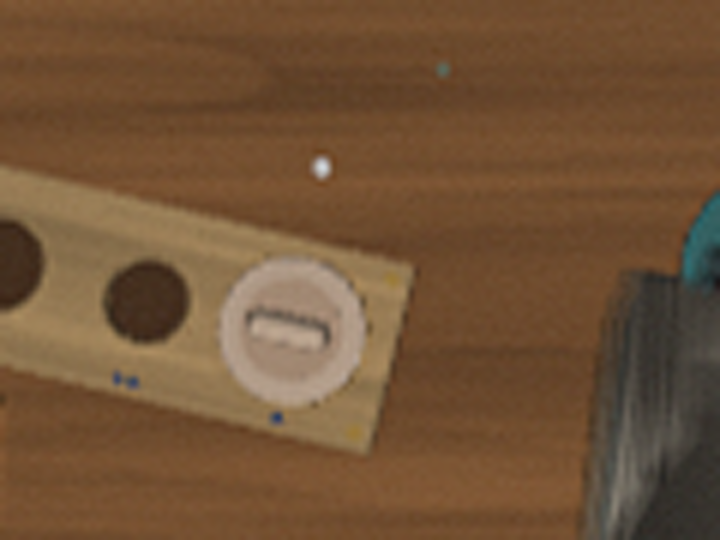

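The lid stands on hole 1 with its plate at crop (292,331), and the view is clear. Fitting its centre sub-pixel.

```bash
cat >> h.py <<'E'
from scipy.optimize import least_squares
def rim(g,I,c0,z,r=32.,w=6,angs=np.arange(0,360,5)):
    # circle of known radius: steepest edge along radial lines at height z
    c=np.array(c0,float)
    for _ in range(3):
        pts=[];d=[]
        for a in np.radians(angs):
            rr=np.arange(r-w,r+w,.2); q=proj(g,np.c_[c[0]+rr*np.cos(a),c[1]+rr*np.sin(a),np.full(len(rr),z)]).astype(np.float32)
            v=cv2.GaussianBlur(cv2.remap(I.astype(np.float32),q[:,0],q[:,1],cv2.INTER_CUBIC),(1,9),0)[:,0]
            k=np.argmax(-np.gradient(v)); pts.append(c+rr[k]*np.array([np.cos(a),np.sin(a)]))
        pts=np.array(pts)
        f=least_squares(lambda p:np.hypot(*(pts-p[:2]).T)-p[2],[*c,r],loss="soft_l1",f_scale=.4); c=f.x[:2]
    return f.x,np.std(f.fun)
E
python3 - <<'E'
from h import *
ims=[cams.get_image("top") for _ in range(5)]; g=ims[0]; m=np.mean([i["color"] for i in ims],0)
np.save("on1.npy",m)
for nm,I in (("blue",m[:,:,2]),("b-.5r",m[:,:,2]-.5*m[:,:,0]),("gray",m.mean(2))):
    print(nm,*rim(g,I,[456,15],43))
H=holes(g,m.astype(np.uint8),[(263.94,229.78)]); print(H,ray(g,H[0,:2],24))
go([456.6,12.6,47.5],76.4)
E
```

```text
blue [458.64741399  16.07743678  31.26362605] 0.37493940011620164
b-.5r [458.964455    16.13281096  31.55436993] 0.39124408767601515
gray [458.53822311  16.10008559  31.02117877] 0.5890942834851024
[[263.94023991 229.776968    13.79941273  14.39932823]] [472.11776081  81.21637522  24.        ]
t 8.83 tcp [ 419.53 -141.38  122.28] rpy [-1.800e+02 -3.000e-02  7.662e+01] F [-0.56  0.7   0.11] w 42.5 gf 0.0
shift cm [15.835  0.044  7.485]
turn [-0.   -0.03  0.22]
```

{"op": "move_arm", "data": {
  "targets": "0 3 0 0 0 0 0.2; 0 4 0 0 0 0 0; 0 4 0 0 0 0 0; 0 3.3 0.04 0 0 0 0; 0 1.5 0 1 0 0 0"
}}

```text
clock: 9.25
eef_pos: [459.4, 17.0, 113.5]
tool_rot: [3.138, -0.004, 1.339]
force: [1.3, -0.5, -0.2]
width: 42.5
gripper_force: 0.0
```

{"op": "move_arm", "data": {
  "targets": "0 0 0 2 0 0 0; 0 0 0 1.5 0 0 0; 0 0 0 0.5 0 0 0; 0 0 0 0 0 0 0; 0 0 0 0 0 0 0"
}}

```text
clock: 9.67
eef_pos: [456.9, 10.8, 72.4]
tool_rot: [-3.141, 0.0, 1.331]
force: [1.3, -0.5, 0.7]
width: 43.4
gripper_force: 0.0
```

```bash
python3 -c "
from h import *
go([456.6,12.6,47.6],76.3)"
```

```text
t 9.67 tcp [456.9   10.78  72.43] rpy [-1.7998e+02  1.0000e-02  7.6280e+01] F [ 1.3  -0.47  0.69] w 43.4 gf 0.0
shift cm [ 0.17  -0.072  2.483]
turn [-0.02  0.01 -0.02]
```

{"op": "move_arm", "data": {
  "targets": "0 0.17 -0.07 1 0 0 0; 0 0 0 1 0 0 0; 0 0 0 0.45 0 0 0; 0 0 0 0 0 0 0; 0 0 0 0 0 0 0"
}}

```text
clock: 10.08
eef_pos: [457.0, 12.1, 48.3]
tool_rot: [3.141, -0.0, 1.33]
force: [-0.5, -0.1, 0.2]
width: 42.5
gripper_force: 0.0
```

```bash
python3 -c "
from h import *
go([456.6,12.6,47.6],76.3)"
```

```text
t 10.08 tcp [456.98  12.09  48.33] rpy [ 1.7997e+02 -1.0000e-02  7.6220e+01] F [-0.46 -0.14  0.19] w 42.5 gf 0.0
shift cm [ 0.041 -0.049  0.073]
turn [ 0.03 -0.01 -0.08]
```

{"op": "move_arm", "data": {
  "targets": "0 0.04 -0.05 0.04 0 0 0; -1 0 0 0 0 0 0; -1 0 0 0 0 0 0; -1 0 0 0 0 0 0; -1 0 0 0 0 0 0"
}}

```text
clock: 10.5
eef_pos: [456.5, 12.8, 47.9]
tool_rot: [3.141, -0.0, 1.33]
force: [-0.8, -0.2, 5.1]
width: 10.7
gripper_force: 59.8
```

{"op": "move_arm", "data": {
  "targets": "-1 0 0 0 0 0 0; -1 0 0 0 0 0 0"
}}

```text
clock: 10.67
eef_pos: [456.5, 12.8, 47.9]
tool_rot: [3.141, -0.0, 1.33]
force: [-1.6, 0.2, 5.2]
width: 10.8
gripper_force: 59.8
```

```bash
python3 -c "
from h import *
go([472.3-2.1,81.1-3.5,56],76.27)"
```

```text
t 10.67 tcp [456.5   12.76  47.9 ] rpy [ 1.7996e+02 -1.0000e-02  7.6230e+01] F [-1.57  0.18  5.22] w 10.8 gf 59.8
shift cm [ 6.624 -0.213 -0.809]
turn [ 0.04 -0.01 -0.04]
```

{"op": "move_arm", "data": {
  "targets": "-1 0 0 -0.8 0 0 0; -1 1.6 -0.1 -0.2 0 0 0; -1 2.2 -0.1 0 0 0 0; -1 2.2 0 0 0 0 0; -1 0.62 -0.01 0 0 0 0"
}}

```text
clock: 11.08
eef_pos: [471.3, 81.5, 58.0]
tool_rot: [3.14, -0.003, 1.335]
force: [-0.8, 0.1, -1.2]
width: 10.8
gripper_force: 59.0
```

{"op": "move_arm", "data": {
  "targets": "-1 0 0 0 0 0 0; -1 0 0 0.3 0 0 0; -1 0 0 0.3 0 0 0; -1 0 0 0 0 0 0; -1 0 0 0 0 0 0"
}}

```text
clock: 11.5
eef_pos: [469.5, 76.3, 51.1]
tool_rot: [-3.141, 0.001, 1.329]
force: [-1.3, 0.1, -0.6]
width: 11.0
gripper_force: 59.0
```

```bash
python3 -c "
from h import *
go([472.3-2.1,81.1-3.5,48],76.27)"
```

```text
t 11.50 tcp [469.48  76.25  51.09] rpy [-1.7994e+02  6.0000e-02  7.6140e+01] F [-1.3   0.09 -0.63] w 11.0 gf 59.0
shift cm [0.148 0.038 0.309]
turn [-0.06  0.06 -0.13]
```

{"op": "move_arm", "data": {
  "targets": "-1 0.05 0 0.15 0 0 0; -1 0 0 0.1 0 0 0; -1 0 0 0 0 0 0; -1 0 0 0 0 0 0"
}}

```text
clock: 11.83
eef_pos: [470.1, 78.0, 48.9]
tool_rot: [-3.142, 0.0, 1.33]
force: [-0.1, -0.2, -0.1]
width: 11.1
gripper_force: 59.0
```

```bash
python3 -c "
from h import *
go([472.3-2.1,81.1-3.5,48],76.27)"
```

```text
t 11.83 tcp [470.1   77.97  48.88] rpy [-180.      0.     76.23] F [-0.13 -0.21 -0.15] w 11.1 gf 59.0
shift cm [-0.034  0.018  0.088]
turn [-0.    0.   -0.04]
```

{"op": "move_arm", "data": {
  "targets": "-1 -0.03 0.02 0.05 0 0 0; -1 0 0 0.05 0 0 0; -1 0 0 0.03 0 0 0; -1 0 0 0 0 0 0"
}}

```text
clock: 12.17
eef_pos: [470.2, 77.8, 47.6]
tool_rot: [-3.142, 0.0, 1.331]
force: [0.3, 0.0, -0.8]
width: 10.7
gripper_force: 59.0
```

{"op": "move_arm", "data": {
  "targets": "-1 0 0 0.05 0 0 0; -1 0 0 0 0 0 0"
}}

```text
clock: 12.33
eef_pos: [470.2, 77.7, 47.1]
tool_rot: [-3.142, 0.0, 1.331]
force: [0.5, -0.1, -0.3]
width: 10.7
gripper_force: 59.0
```

{"op": "move_arm", "data": {
  "targets": "-1 0 0 0.03 0 0 0; -1 0 0 0 0 0 0"
}}

```text
clock: 12.5
eef_pos: [470.2, 77.7, 46.8]
tool_rot: [-3.142, 0.0, 1.33]
force: [-0.1, 0.0, -0.9]
width: 10.6
gripper_force: 59.0
```

{"op": "move_arm", "data": {
  "targets": "-1 0 0 0.05 0 0 0; -1 0 0 0 0 0 0"
}}

```text
clock: 12.67
eef_pos: [470.2, 77.8, 46.3]
tool_rot: [-3.142, 0.0, 1.331]
force: [-0.1, -0.3, -0.7]
width: 10.3
gripper_force: 59.0
```

{"op": "move_arm", "data": {
  "targets": "-1 0 0 0.05 0 0 0; -1 0 0 0 0 0 0"
}}

```text
clock: 12.83
eef_pos: [470.2, 77.7, 45.8]
tool_rot: [-3.142, 0.0, 1.331]
force: [-0.4, -0.4, 0.6]
width: 10.7
gripper_force: 59.0
```

{"op": "move_arm", "data": {
  "targets": "-1 0 0 0.05 0 0 0; -1 0 0 0 0 0 0"
}}

```text
clock: 13.0
eef_pos: [470.2, 77.7, 45.3]
tool_rot: [-3.142, 0.0, 1.331]
force: [0.5, -0.8, -1.2]
width: 10.5
gripper_force: 59.0
```

The spigot is going into hole 2 without resistance. I'll lower it until the collar touches.

{"op": "move_arm", "data": {
  "targets": "-1 0 0 0.1 0 0 0; -1 0 0 0.1 0 0 0; -1 0 0 0.1 0 0 0; -1 0 0 0 0 0 0"
}}

```text
clock: 13.33
eef_pos: [470.1, 77.7, 42.1]
tool_rot: [-3.141, 0.0, 1.331]
force: [-0.4, 0.6, -0.6]
width: 10.8
gripper_force: 59.0
```

{"op": "move_arm", "data": {
  "targets": "-1 0 0 0.08 0 0 0; -1 0 0 0.05 0 0 0; -1 0 0 0 0 0 0"
}}

```text
clock: 13.58
eef_pos: [470.2, 77.7, 40.9]
tool_rot: [-3.142, 0.0, 1.331]
force: [-0.2, 0.1, -0.8]
width: 10.7
gripper_force: 59.0
```

{"op": "move_arm", "data": {
  "targets": "-1 0 0 0.05 0 0 0; -1 0 0 0 0 0 0"
}}

```text
clock: 13.75
eef_pos: [470.2, 77.7, 40.5]
tool_rot: [-3.142, 0.0, 1.331]
force: [-0.3, 0.1, -1.5]
width: 10.9
gripper_force: 59.0
```

{"op": "move_arm", "data": {
  "targets": "-1 0 0 0.05 0 0 0; -1 0 0 0 0 0 0"
}}

```text
clock: 13.92
eef_pos: [470.3, 77.7, 40.0]
tool_rot: [3.141, -0.0, 1.331]
force: [-0.3, 0.4, -0.8]
width: 10.8
gripper_force: 59.1
```

{"op": "move_arm", "data": {
  "targets": "-1 0 0 0.05 0 0 0; -1 0 0 0 0 0 0"
}}

```text
clock: 14.08
eef_pos: [470.4, 77.7, 39.9]
tool_rot: [3.141, -0.0, 1.331]
force: [-1.0, 0.4, 4.5]
width: 10.8
gripper_force: 59.8
```

The collar touches at 39.9, exactly 8 mm below the standing height. A light press, then let go, rise and look.

{"op": "move_arm", "data": {
  "targets": "-1 0 0 0.02 0 0 0; -1 0 0 0 0 0 0; -1 0 0 0 0 0 0"
}}

```text
clock: 14.33
eef_pos: [470.3, 77.7, 39.9]
tool_rot: [3.141, -0.0, 1.33]
force: [-1.5, -1.2, 7.1]
width: 11.1
gripper_force: 60.2
```

{"op": "move_arm", "data": {
  "targets": "0 0 0 -0.03 0 0 0; 0 0 0 0 0 0 0; 0 0 0 0 0 0 0; 0 0 0 0 0 0 0; 0 0 0 -1 0 0 0"
}}

```text
clock: 14.75
eef_pos: [469.1, 77.5, 48.6]
tool_rot: [-3.139, 0.001, 1.331]
force: [-0.6, 0.3, -1.0]
width: 42.8
gripper_force: 0.0
```

{"op": "move_arm", "data": {
  "targets": "0 0 0 -2.5 0 0 0; 0 0 0 -3 0 0 0; 0 0 0 -3 0 0 0; 0 -4 0 0 0 0 0; 0 -4 0 0 0 0 0"
}}

```text
clock: 15.17
eef_pos: [453.4, 1.6, 137.1]
tool_rot: [3.136, -0.003, 1.337]
force: [0.7, 0.3, 0.7]
width: 42.9
gripper_force: 0.0
```

{"op": "move_arm", "data": {
  "targets": "0 -4 0 0 0 0 0; 0 -4 0 0 0 0 0; 0 -4 0 0 0 0 0; 0 0 0 0 0 0 0; 0 0 0 0 0 0 0"
}}

```text
clock: 15.58
eef_pos: [421.7, -119.6, 135.2]
tool_rot: [3.141, 0.001, 1.323]
force: [0.6, 0.5, 0.1]
width: 42.7
gripper_force: 0.0
```

```bash
python3 - <<'E'
from h import *
ims=[cams.get_image("top") for _ in range(4)]; g=ims[0]; m=np.mean([i["color"] for i in ims],0)
for nm,I in (("blue",m[:,:,2]),("b-.5r",m[:,:,2]-.5*m[:,:,0])): print(nm,*rim(g,I,[472,81],35))
s=cams.get_image("side")["color"]
a=cv2.resize(m[185:265,225:345].astype(np.uint8),None,fx=4,fy=4,interpolation=cv2.INTER_CUBIC)
b=cv2.resize(s[220:300,270:380],(320*110//80,320),interpolation=cv2.INTER_CUBIC)[:,:320]
cv2.imwrite("pics/end.png",np.hstack([a,b])[:,:,::-1]); st=read_state();print(st["clock"],st["eef_pos"],st["force"])
E
```

```text
blue [472.53118712  81.15415338  31.37191342] 0.4467709732991216
b-.5r [472.74903684  81.17175435  31.66337308] 0.9857081890222198
15.8333 [ 423.22340019 -114.86911702  134.80110504] [ 2.01576729  0.35962627 -0.41134797]
```

View pics/end.png

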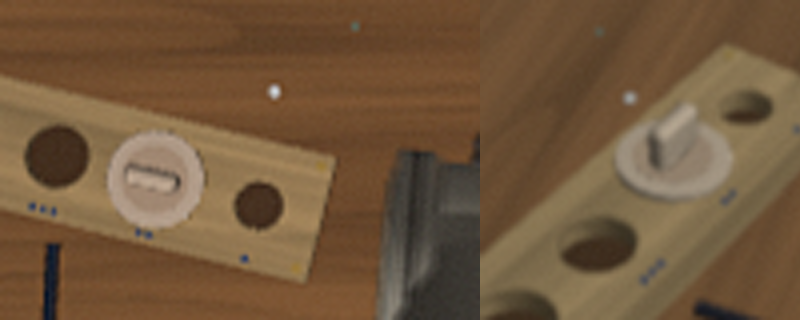

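The picture shows the lid seated low and level in hole 2, at crop (155,179). Its plate centre measures (472.5,81.2), which matches the hole at (472.3,81.1). The gripper is clear, so I'm handing in.

```bash
python3 -c "
from cell import order
print(order.finish_job())"
```

```text
the job is handed in; nothing more can be done
None
```

The lid from the teal mat is the 35.6 mm size. It was tried on hole 1, which refused it, and now sits let go in hole 2 (37 mm), level with its collar down; the job is handed in, though no verdict came back.

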